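# Put the balance weights back in their case

## Robot

A 6-joint arm with a two-finger parallel gripper is mounted at the origin on a cart in front of the work surface, level with it; the furniture and walls round the work are solid. World frame = base frame: x ahead of the robot, y to its left, z up, the work surface at z = 0. Lengths are in mm, angles in rad, forces in N, time in s.
With the tool pointing down it reaches from about 275 to 750 mm from the base axis. Payload 10.2 kg.
Tool frame: the origin (TCP) lies between the finger pads; the fingertips stand 14 mm ahead of it and the grasp point (between the pads) lies 5 mm behind it (tip_reach is the distance from the TCP to the fingertips, in mm); z points along the fingers, y is the line along which they close (so a half turn about z gives the same grasp; the last joint's range is limited). The gripper opens to 85 mm and grips with 20 to 120 N. Pads are 22 mm wide; open, the fingers measure 114 mm over their backs; the gripper's body (76 mm by 85 mm) begins 54 mm behind the grasp point. The pads swing forward as they close: fully open they stand 13 mm farther back than shut.
Start: joints at [-1.504, 0.313, 1.498, -0, 1.331, -0.223], TCP at [150.011, -503.118, 211.494] pointing down, gripper open.
Joint ranges: [-2.94, 2.94], [-0.97, 2.17], [0.19, 2.56], [-1.23, 4.37], [0.02, 3.11], [-2.88, 2.88]. Speed limits (rad/s): [2.39, 2.39, 3.01, 3.14, 3.14, 3.14].

## Interface

Orientations are given as a unit quaternion [w, x, y, z].
In Python, from rig import * gives the robot as it stands.
- The arm moves only by the tool arm_command, never from a script. Its argument "steps" is a list that holds one entry, the list of rows, each a list of 7 numbers: the opening, from 0 (shut) to 1 (fully open), then the shift along the tool's x, y, z each as a share of 0.05 m, from -1 to 1, then the turn, a rotation vector about the tool's x, y, z each as a share of 0.15 rad, from -1 to 1. A call has 1 to 8 rows; each row shifts and turns the commanded pose from where the row before left it, along the tool's axes as they then stand; what a row does not reach is not made up. A row lasts 1/8 s, in which the tool goes at most 62.5 mm and 10.7 degrees, less where a joint would pass 70% of its speed; a pose out of reach is approached as far as the arm can. A call with a number of a shift or a turn outside -1 to 1 is refused whole. A call with a gripper value outside its range is refused whole. The fingers move at their own pace and stop on an object; "squeeze" is the grip in N (left out, the last holds). Time passes only in rows, so rows that do not move let the fingers close. It gives the time, the measured TCP pose, the force, the opening and the grip force at its end, in the units of the state.
- sense(): the state, without advancing time (a new reading comes with each control period).
- capture(name): name is "side" or "top" or "wrist"; returns the picture (480x640x3 uint8, red, green, blue); there is no depth.
- get_calibration(name): a dict with "intrinsics" (3x3 intrinsics, pixels), "D" ([k1, k2, p1, p2, k3] as OpenCV has them; the pictures are not rectified), "rvec" (rotation vector, rad) and "tvec" (3), from world to camera coordinates, as OpenCV has them; the wrist camera has in their place "T_tool_cam" (4x4, takes a point from camera to tool coordinates, whose origin is the TCP and whose axes are the flange's). Camera axes: x right, y down, z forward; pixel columns grow to the right and rows downward; lengths in mm; the calibration is good to about 2 mm. A picture is of the moment at which its call begins: read the wrist's pose just before it. get_calibration takes no time and is no camera call.
- finish_job(): hands the job in; it is judged then, once.
The state is a dict: "time_s": time; "joints": joint angles; "dq": joint speeds; "tau": joint torques, N m; "eef_pos": TCP position; "ee_rot": TCP orientation; "force": force on the tool from outside, world axes, zero at the start; "wrist_torque": the same for the moment, N m; "grip_width": opening from 0.0 (shut) to 1.0 (fully open); "grip_force": force on a finger pad.
Only numpy, scipy, OpenCV 4.12 (cv2) and the standard library are available. Lean on these libraries where they do the work, as an engineer would, in place of code of your own. Each camera call takes 0.05 s, during which the arm holds its last target. There are 200 camera calls.

## Task

The balance has been checked: put the four steel knob weights back into their case, each upright and fully home in the socket made for its size, so that the row again runs from the largest to the smallest. Set them down, do not drop them, and leave the amber vial and the black lens tube where they stand.

Things in the scene. Friction and masses are not known exactly. Their poses are not given: they have to be found in the camera images.
- weight_500: the largest of four bare steel knob weights, 500 g: upright cylinder 38 mm in diameter, 46 mm high, then a narrow neck, then a round knob 24 mm in diameter from 50.5 mm up to the top at 68 mm; starts on the balance's pan. Origin: centre of its underside, z up; round. Take it by the knob. Its socket's centre in the case's frame: x = -67 mm, y = 0.
- weight_200: the second largest of four bare steel knob weights, 200 g: upright cylinder 28 mm in diameter, 35 mm high, then a narrow neck, then a round knob 18 mm in diameter from 39.5 mm up to the top at 52 mm; starts on the bench. Origin: centre of its underside, z up; round. Take it by the knob. Its socket's centre in the case's frame: x = -12 mm, y = 0.
- weight_100: the third largest of four bare steel knob weights, 100 g: upright cylinder 22 mm in diameter, 28 mm high, then a narrow neck, then a round knob 15 mm in diameter from 32.5 mm up to the top at 43 mm; starts on the bench. Origin: centre of its underside, z up; round. Take it by the knob. Its socket's centre in the case's frame: x = +35 mm, y = 0.
- weight_50: the smallest of four bare steel knob weights, 50 g: upright cylinder 18 mm in diameter, 21 mm high, then a narrow neck, then a round knob 13 mm in diameter from 25.5 mm up to the top at 35 mm; starts on the bench. Origin: centre of its underside, z up; round. Take it by the knob. Its socket's centre in the case's frame: x = +77 mm, y = 0.
- weight_case: fixed open case base, grey, 200 x 70 x 22 mm high, black rim 210 x 80 x 12; a row of four graded round sockets with blue felt floors. Origin: centre of underside, z up; x runs along the row from largest socket to smallest; any yaw. Each socket is straight-walled, 12 mm wider than its weight (50, 40, 34, 30 mm), 14 mm deep from the deck, its floor 8 mm above the origin.
- balance: the fixed white table balance, 170 x 130 mm, housing 38 mm high. Origin: centre of its underside, z up; x points from its display and keys (at the end nearer the robot) to its round steel pan, 90 mm in diameter, centred at x = +25 mm with its top 46 mm above the bench. The pan does not move.
- amber_vial: a loose small amber glass vial with a black cap, 22 mm in diameter, 52 mm high, standing on the bench; to be left alone. Origin: centre of its underside, z up
- lens_tube: a loose black lens tube, 31 mm in diameter, 33 mm high, standing on the bench; to be left alone. Origin: centre of its underside, z up
- toggle_fixture: a bystander, fixed: a toggle clamp with a red handle on a black plate 133 x 70 mm, in the middle of the bench, in all about 80 mm high; carry things over it. Origin: centre of the plate's underside, x along the plate away from the red handle
Things that resemble listed ones, but are neither listed nor needed, are in the scene too. What is shaped like the weight_500 but red is not meant.

How it is judged:
By the outcome, as a careful person would: the job done as asked, in the order asked, and still so for the second after the job is handed in, with the robot touching nothing.
It also fails if it takes over 120 s, if anything falls off the work surface, if the arm or the gripper's body presses on something with over 40 N, if the wrist force passes 120 N, or if a joint passes its speed limit or range.

## Working session

There is one attempt and no reset: what is moved stays moved. The work goes in short steps, Python scripts to look and compute and a tool call to move; the robot and the scene stay as the last step left them, time stands still between calls to the robot, and variables do not carry over. Pictures are saved under pics/ and viewed, at most 14 in all, crops included, and the job is handed in when it is done.

Besides the shell and the picture viewer there is one more tool, called after "Emit:" as name(argument=value, ...), one argument or row to a line, values as JSON. arm_command: Moves the arm, as the interface text tells. Its arguments: {"type":"object","properties":{"steps":{"type":"array"},"squeeze":{"type":"number"}},"required":["steps"]}

```bash
mkdir -p pics; cat > h.py <<'E'
from rig import *
import numpy as np, cv2
from scipy.spatial.transform import Rotation as R
def cam(name):
    c=get_calibration(name); K=np.array(c["intrinsics"],float); D=np.array(c["D"],float)
    if "T_tool_cam" in c:
        s=sense(); T=np.eye(4); q=s["ee_rot"]; T[:3,:3]=R.from_quat([q[1],q[2],q[3],q[0]]).as_matrix(); T[:3,3]=s["eef_pos"]
        W=T@np.array(c["T_tool_cam"])
    else:
        M=np.eye(4); M[:3,:3]=cv2.Rodrigues(np.array(c["rvec"],float))[0]; M[:3,3]=np.ravel(c["tvec"]); W=np.linalg.inv(M)
    return K,D,W
def ray(C,uv):
    K,D,W=C; p=cv2.undistortPoints(np.array([[uv]],float),K,D)[0,0]
    d=W[:3,:3]@np.array([p[0],p[1],1]); return W[:3,3],d/np.linalg.norm(d)
def onz(C,uv,z):
    o,d=ray(C,uv); return o+d*(z-o[2])/d[2]
def tri(C1,a,C2,b):
    o1,d1=ray(C1,a);o2,d2=ray(C2,b)
    t=np.linalg.lstsq(np.c_[d1,-d2],o2-o1,rcond=None)[0]
    p,q=o1+d1*t[0],o2+d2*t[1]; return (p+q)/2,np.linalg.norm(p-q)
def proj(C,P):
    K,D,W=C; M=np.linalg.inv(W)
    return cv2.projectPoints(np.array(P,float).reshape(-1,3),cv2.Rodrigues(M[:3,:3])[0],M[:3,3],K,D)[0][:,0]
E
python3 - <<'E'
from h import *
for n in("top","side","wrist"):
    C=cam(n); im=capture(n); cv2.imwrite(f"pics/{n}0.png",im[:,:,::-1]); print(n,C[0].round(0).tolist(),C[2].round(2).tolist())
s=sense(); print(s)
E
```

```text
top [[542.0, 0.0, 307.0], [0.0, 542.0, 248.0], [0.0, 0.0, 1.0]] [[-0.01, -1.0, 0.06, 484.34], [-1.0, 0.01, -0.0, 2.82], [0.0, -0.06, -1.0, 1217.32], [0.0, 0.0, 0.0, 1.0]]
side [[454.0, 0.0, 324.0], [0.0, 454.0, 231.0], [0.0, 0.0, 1.0]] [[-0.83, -0.31, 0.46, 131.74], [-0.55, 0.48, -0.68, 651.16], [-0.01, -0.82, -0.57, 574.99], [0.0, 0.0, 0.0, 1.0]]
wrist [[395.0, 0.0, 320.0], [0.0, 395.0, 242.0], [0.0, 0.0, 1.0]] [[0.29, -0.91, -0.31, 227.67], [-0.96, -0.27, -0.09, -480.67], [-0.0, 0.32, -0.95, 373.7], [0.0, 0.0, 0.0, 1.0]]
{'time_s': 0.15, 'joints': array([-1.50442804e+00,  3.13352175e-01,  1.49826752e+00,  2.31548903e-06,
        1.33099964e+00, -2.23365385e-01]), 'dq': array([-7.69065409e-04, -1.39512709e-03, -3.13903925e-03, -7.24505669e-05,
        1.47452408e-04, -9.04807572e-04]), 'tau': array([ 1.56745868e-03, -4.12371004e+01, -2.59797084e+01, -2.17880643e-04,
        3.21836291e-03,  1.71920470e-05]), 'eef_pos': array([ 149.98265564, -502.89588027,  211.04897378]), 'ee_rot': array([-5.11671497e-04,  9.89525048e-01,  1.44360369e-01,  4.13761240e-05]), 'force': array([-0.42439459,  0.21473948,  0.58900938]), 'wrist_torque': array([-0.01102133,  0.02252283, -0.07445995]), 'grip_force': 0.0, 'grip_width': 1.0010329179139223}
```

View pics/top0.png

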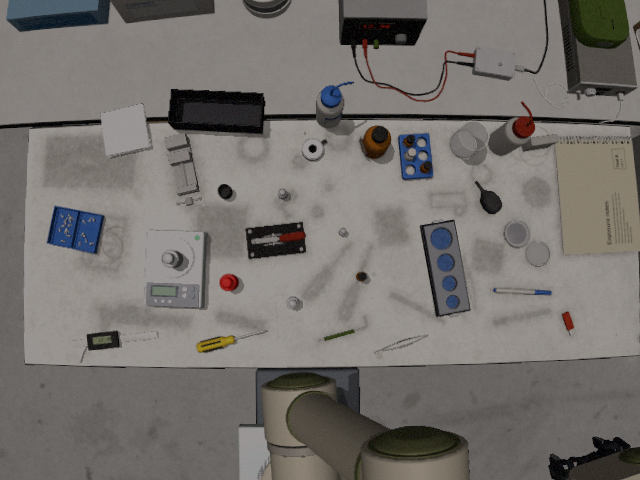

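View pics/side0.png

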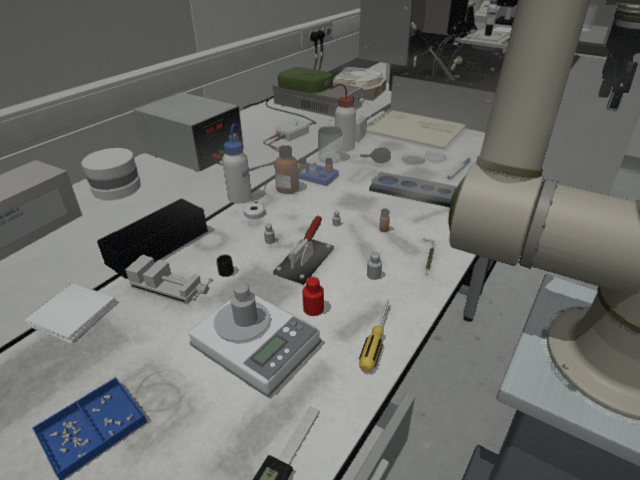

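```bash
python3 - <<'E'
import cv2,numpy as np
t=cv2.imread("pics/top0.png");s=cv2.imread("pics/side0.png")
def c(im,x,y,r=20): return cv2.resize(im[y-r:y+r,x-r:x+r],(200,200),interpolation=cv2.INTER_CUBIC)
r1=np.hstack([c(t,*p) for p in((173,259),(294,303),(284,195),(343,232))])
r2=np.hstack([c(s,*p,25) for p in((243,305),(374,265),(269,233),(336,218))])
r3=np.hstack([c(t,445,267,50),c(s,410,190,50),c(t,229,283),c(t,361,277)])
cv2.imwrite("pics/mos.png",np.vstack([r1,r2,r3]))
E
```

```text
(no output)
```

View pics/mos.png

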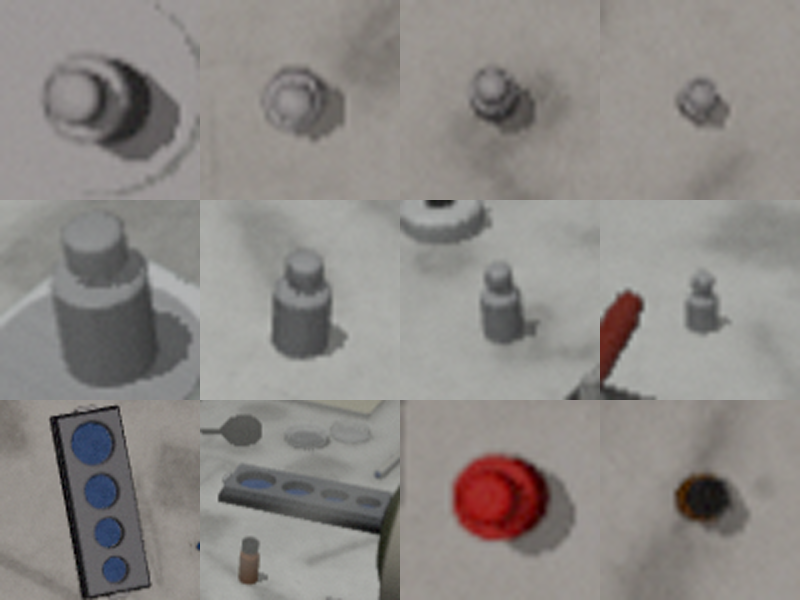

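Steel weights in the top view: (167,258) on the pan is the 500. (293,303), (283,191) and (343,230) are the other three, decreasing in size, so 200, 100 and 50. The lookalike at (229,283) is red, so it is excluded. The vial is at (361,277), the lens tube at (225,190), and the case's large socket is at (441,238).

```bash
python3 - <<'E'
from h import *
T,S=cam("top"),cam("side")
for n,a,b in(("500",(167,258),(241.2,285)),("200",(292.2,302.4),(374.6,254)),("100",(282.3,191),(268.2,224.6)),("50",(343,230),(336.2,211.8)),):
    p,e=tri(T,a,S,b); print(n,p.round(1),round(e,1))
    for h in (22,28,35,46): pass
for n,a in(("vial",(360,277)),("lens",(225,190)),("red",(227,281)),("fix",(276,240))): print(n,onz(T,a,40).round(0))
im=cv2.imread("pics/top0.png"); hsv=cv2.cvtColor(im,cv2.COLOR_BGR2HSV)
m=cv2.inRange(hsv,(100,90,50),(125,255,255))[220:315,420:470]
n,l,st,ce=cv2.connectedComponentsWithStats(m)
P=[]
for i in range(1,n):
    if st[i,4]>30:
        c=ce[i]+(420,220); print(st[i,4],c.round(1),onz(T,c,8).round(1),onz(T,c,22).round(1))
for px in ((167-0,258),): pass
# body diameters check in side: px widths *dist/f
for n,p,w in(("200",(374,270),59/4),("100",(269,233),43/4),("50",(336,218),33/4),("500",(243,305),100/4)):
    q=onz(S,p,20); print(n,"body dia",round(w*np.linalg.norm(q-S[2][:3,3])/454,1))
E
```

```text
500 [527.5 287.8 115.7] 0.2
200 [432.1  32.   50.7] 1.9
100 [675.2  52.5  40.6] 1.4
50 [588.8 -80.2  32.1] 2.1
vial [ 486. -115.   40.]
lens [679. 179.  40.]
red [480. 174.  40.]
fix [568.  67.  40.]
323 [440.3 238.2] [ 572.1 -302.     8. ] [ 571.1 -298.5   22. ]
197 [444.7 262.3] [ 517.5 -311.     8. ] [ 517.1 -307.4   22. ]
138 [448.5 282.7] [ 471.3 -318.9    8. ] [ 471.5 -315.2   22. ]
105 [451.7 301.4] [ 429.1 -325.8    8. ] [ 429.8 -322.    22. ]
200 body dia 28.5
100 body dia 23.2
50 body dia 18.5
500 body dia 44.8
```

Emit:
arm_command(
  steps=[
    [[1, 0, 0, -0.4, 0, 0, 0.966], [1, 0, 0, -0.4, 0, 0, 0.966], [1, 0.98, -0.48, 0, 0, 0, 0], [1, 0.98, -0.48, 0, 0, 0, 0], [1, 0.98, -0.48, 0, 0, 0, 0], [1, 0.98, -0.48, 0, 0, 0, 0], [1, 0.98, -0.48, 0, 0, 0, 0], [1, 0.98, -0.48, 0, 0, 0, 0]],
  ],
)

```text
time_s: 1.15
eef_pos: [445.5, -358.1, 251.3]
ee_rot: [-0.0, 1.0, -0.0, -0.0]
force: [0.5, -1.3, 0.6]
grip_width: 1.003
grip_force: 0.0
```

Emit:
arm_command(
  steps=[
    [[1, 0.98, -0.48, 0, 0, 0, 0], [1, 0.9, -0.48, 0, 0, 0, 0], [1, 0, 0, 0, 0, 0, 0]],
  ],
)

```text
time_s: 1.52
eef_pos: [540.1, -309.0, 250.4]
ee_rot: [-0.001, 1.0, 0.002, -0.0]
force: [0.5, -0.2, 0.6]
grip_width: 1.001
grip_force: 0.0
```

```bash
python3 - <<'E'
from h import *
s=sense(); print(s["eef_pos"],s["ee_rot"],s["time_s"])
C=cam("wrist"); im=capture("wrist"); b=im[:,:,::-1].copy(); cv2.imwrite("pics/w1.png",b)
hsv=cv2.cvtColor(b,cv2.COLOR_BGR2HSV); m=cv2.inRange(hsv,(100,90,40),(125,255,255))
n,l,st,ce=cv2.connectedComponentsWithStats(m)
for i in range(1,n):
    if st[i,4]>150: print(st[i],ce[i].round(1),onz(C,ce[i],8).round(1),onz(C,ce[i],22).round(1))
E
```

```text
[ 540.09307042 -308.95461317  250.42862741] [-5.97504411e-04  9.99997774e-01  1.99525105e-03 -3.38626183e-04] 1.525
[221   0  77  15 846] [256.5   5.5] [ 712.9 -251.2    8. ] [ 709.7 -253.3   22. ]
[ 289  139   48   48 1777] [312.5 162.5] [ 569.2 -302.6    8. ] [ 571.  -302.8   22. ]
[304 199  36  34 944] [321.1 215.4] [ 513.8 -311.7    8. ] [ 517.5 -311.6   22. ]
[314 245  29  25 568] [327.9 257.2] [ 466.4 -319.4    8. ] [ 471.8 -319.1   22. ]
[511 272  34   9 262] [526.8 276.3] [ 444.2 -545.5    8. ] [ 450.3 -537.4   22. ]
[322 283  24  19 361] [333.5 292.2] [ 424.1 -326.3    8. ] [ 430.9 -325.7   22. ]
```

View pics/w1.png

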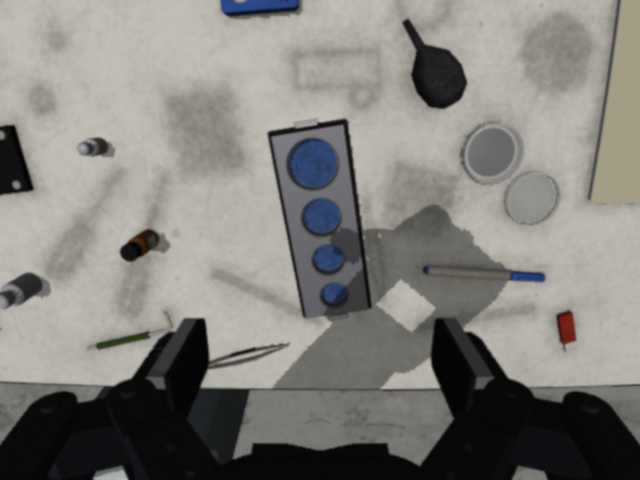

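Emit:
arm_command(
  steps=[
    [[1, 0.1, -1, 0, 0, 0, 0], [1, 0.1, -1, 0, 0, 0, 0], [1, 0.1, -1, 0, 0, 0, 0], [1, 0, -1, 0, 0, 0, 0], [1, 0, -1, 0, 0, 0, 0], [1, 0, -1, 0, 0, 0, 0], [1, 0, -1, 0, 0, 0, 0], [1, 0, -1, 0, 0, 0, 0]],
  ],
)

```text
time_s: 2.58
eef_pos: [552.5, 89.3, 251.6]
ee_rot: [0.0, 1.0, -0.001, 0.0]
force: [0.6, 0.0, -0.1]
grip_width: 1.003
grip_force: 0.0
```

Emit:
arm_command(
  steps=[
    [[0.7, 0, -1, 0, 0, 0, 0], [0.7, 0, -1, 0, 0, 0, 0], [0.7, 0, -1, 0, 0, 0, 0], [0.7, 0, -0.9, 0, 0, 0, 0], [0.7, 0, 0, 0, 0, 0, 0], [0.7, 0, 0, 0, 0, 0, 0]],
  ],
)

```text
time_s: 3.32
eef_pos: [553.2, 282.5, 251.5]
ee_rot: [0.0, 1.0, -0.001, -0.0]
force: [0.3, -0.0, 0.4]
grip_width: 0.704
grip_force: 0.0
```

```bash
python3 - <<'E'
from h import *
s=sense(); print(s["eef_pos"],s["ee_rot"],s["time_s"],s["grip_width"])
C=cam("wrist"); np.save("w2.npy",C[2]); im=capture("wrist"); b=im[:,:,::-1].copy(); cv2.imwrite("pics/w2.png",b)
print(proj(C,[[527.5,287.8,114],[527.5,287.8,46]]).round(0))
T=cam("top")
for a,w in(((440.3,238.2),(312.5,162.5)),((444.7,262.3),(321.1,215.4)),((448.5,282.7),(327.9,257.2)),((451.7,301.4),(333.5,292.2))):
    # wrist pose of w1
    W=np.array(get_calibration("wrist")["T_tool_cam"]); M=np.eye(4); M[:3,:3]=R.from_quat([9.99997774e-01,1.99525105e-03,-3.386e-04,-5.975e-04]).as_matrix(); M[:3,3]=[540.093,-308.955,250.43]
    print(tri(T,a,(C[0],C[1],M@W),w))
E
```

```text
[553.19582305 282.54973106 251.4723796 ] [ 2.61609920e-04  9.99999803e-01 -5.64475371e-04 -7.91951426e-05] 3.325 0.7035493466535605
[[311. 248.]
 [313. 225.]]
(array([ 570.77521975, -301.91221853,   11.72475982]), np.float64(2.684575591458486))
(array([ 516.3917403 , -310.59712966,   14.15153053]), np.float64(2.935045756672883))
(array([ 470.66578834, -318.02970216,   16.58445479]), np.float64(3.0015185855533937))
(array([ 428.87095058, -324.80097894,   16.22937637]), np.float64(2.709974021501595))
```

View pics/w2.png

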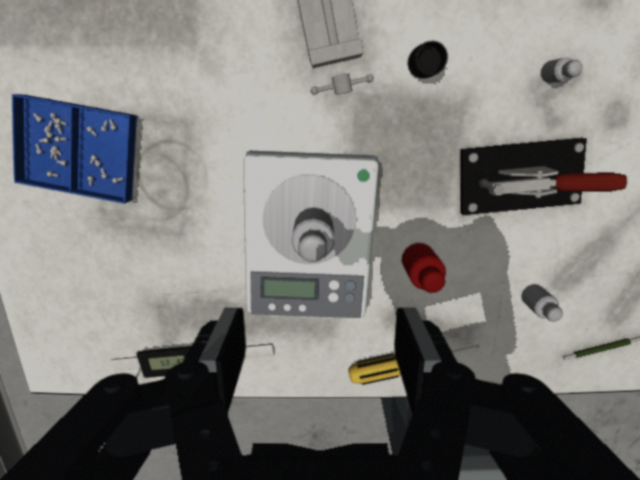

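500 knob at (312,249), as projected. 200 knob at (556,311), 100 knob at (570,70), red decoy at (430,278).

Emit:
arm_command(
  steps=[
    [[0.6, -0.25, -0.05, 0.3, 0, 0, 0], [0.6, -0.26, -0.05, 0.6, 0, 0, 0], [0.55, 0, 0, 0.7, 0, 0, 0], [0.5, 0, 0, 0.6, 0, 0, 0], [0.5, 0, 0, 0.4, 0, 0, 0], [0.5, 0, 0, 0.1, 0, 0, 0], [0.5, 0, 0, 0, 0, 0, 0], [0.5, 0, 0, 0, 0, 0, 0]],
  ],
)

```text
time_s: 4.38
eef_pos: [528.1, 288.8, 117.6]
ee_rot: [-0.0, 1.0, -0.0, 0.001]
force: [0.2, 0.0, 1.2]
grip_width: 0.501
grip_force: 0.0
```

```bash
python3 - <<'E'
from h import *
C=cam("wrist"); im=capture("wrist"); cv2.imwrite("pics/w3.png",im[100:,100:540,::-1])
s=sense(); print(s["eef_pos"])
T=cam("top");W=(C[0],C[1],np.load("w2.npy"))
for a,b in(((167,258),(312,249)),((292.2,302.4),(556,311)),((282.3,191),(571,69.5))): print(tri(T,a,W,b))
E
```

```text
[527.97867416 288.81353104 117.48468373]
(array([527.6290517 , 287.41203917, 116.64147211]), np.float64(0.3809099511273003))
(array([433.73747003,  31.82328299,  51.47700753]), np.float64(1.8489496520994677))
(array([673.97601309,  53.20765924,  38.26786343]), np.float64(4.333860987057885))
```

View pics/w3.png

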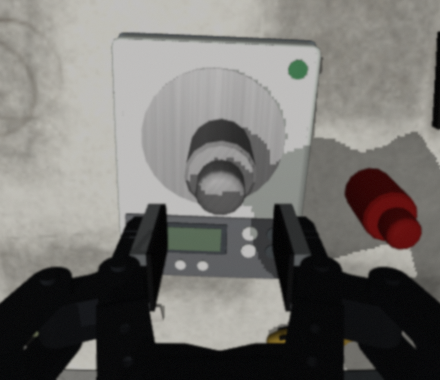

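Emit:
arm_command(
  steps=[
    [[0.5, -0.01, 0.03, 0.17, 0, 0, 0], [0.5, 0, 0, 0, 0, 0, 0], [0.1, 0, 0, 0, 0, 0, 0], [0.1, 0, 0, 0, 0, 0, 0], [0.1, 0, 0, 0, 0, 0, 0], [0.1, 0, 0, 0, 0, 0, 0]],
  ],
  squeeze=50,
)

```text
time_s: 5.18
eef_pos: [527.1, 287.4, 108.1]
ee_rot: [-0.0, 1.0, -0.0, 0.0]
force: [1.2, 0.3, 0.6]
grip_width: 0.101
grip_force: 0.0
```

```bash
python3 - <<'E'
from h import *
s=sense(); print(s["eef_pos"],s["grip_width"],s["grip_force"],s["force"])
im=capture("side"); cv2.imwrite("pics/s3.png",cv2.resize(im[200:380,150:390,::-1],(800,600),interpolation=cv2.INTER_CUBIC))
E
```

```text
[527.05339308 287.38199792 108.06112191] 0.10120359782538442 0.0 [1.19042375 0.2902505  0.57449423]
```

View pics/s3.png

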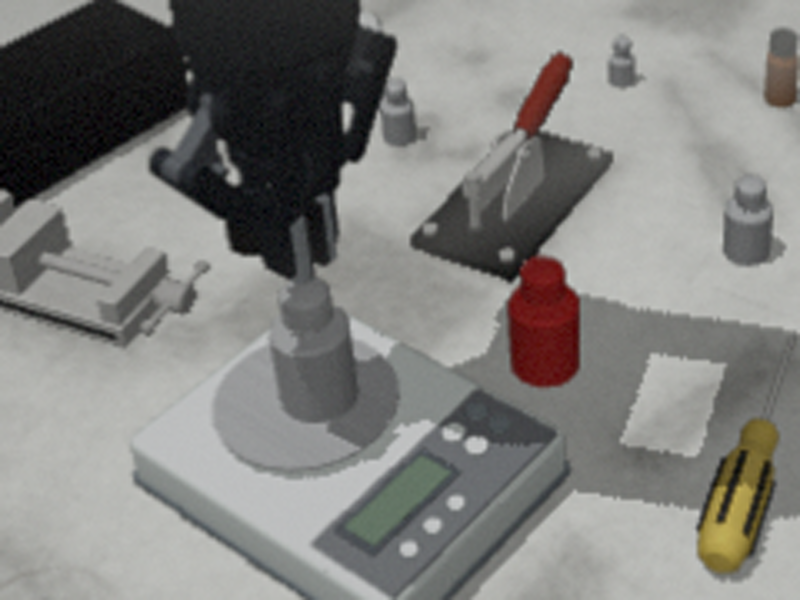

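The fingers closed without touching: the pads end above or behind the knob at crop (305,285). I'll check where the tips project.

```bash
python3 - <<'E'
from h import *
S=cam("side"); p=sense()["eef_pos"]
for n,q in(("tcp",p),("tip",p-[0,0,14]),("grasp",p+[0,0,5]),("knobtop",[527.5,287.5,114]),("knobbot",[527.5,287.5,97])):
    print(n,((proj(S,[q])[0]-(150,200))*800/240).round(0))
print(np.array(get_calibration("wrist")["T_tool_cam"]).round(2).tolist()); print(sense())
C=cam("wrist"); print(proj(C,[p,p-[0,0,14]]))
im=capture("wrist"); cv2.imwrite("pics/w4.png",cv2.resize(im[200:440,160:480,::-1],(800,600)))
E
```

```text
tcp [307. 296.]
tip [310. 318.]
grasp [306. 288.]
knobtop [305. 286.]
knobbot [309. 313.]
[[0.0, -0.95, -0.32, 81.09], [1.0, 0.0, 0.0, 1.17], [-0.0, -0.32, 0.95, -162.69], [0.0, 0.0, 0.0, 1.0]]
{'time_s': 5.225, 'joints': array([ 3.04281505e-01,  5.68930830e-01,  1.39386996e+00, -1.53900753e-05,
        1.17866709e+00,  1.87502730e+00]), 'dq': array([-0.00088072, -0.00015784,  0.00092431, -0.00114692, -0.00050634,
        0.00032984]), 'tau': array([ 2.93053381e-03, -5.09618926e+01, -2.43127906e+01,  1.48927716e-04,
        1.83339357e-04,  3.14499471e-05]), 'eef_pos': array([527.03441167, 287.40223898, 108.06016022]), 'ee_rot': array([-1.19052541e-05,  9.99999998e-01,  2.82055711e-05,  6.16508738e-05]), 'force': array([ 0.51101072,  0.52313353, -0.17339655]), 'wrist_torque': array([ 0.05837478, -0.00355125,  0.0564683 ]), 'grip_force': 0.0, 'grip_width': 0.09501177917242903}
[[316.79543845 296.13146457]
 [316.98160096 283.28315045]]
```

View pics/w4.png

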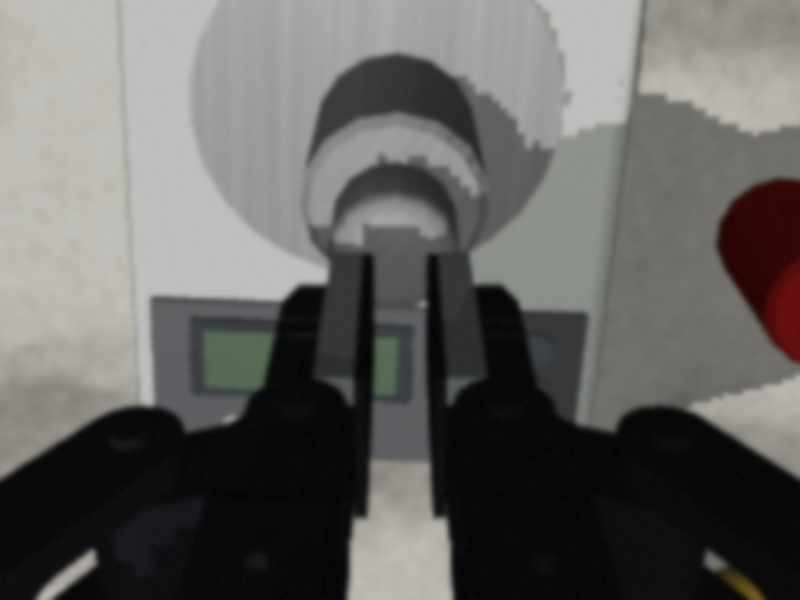

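```bash
python3 - <<'E'
from h import *
C=cam("wrist"); S=cam("side")
for uv in((308.8,302),(332,302),(292.5,301),(347,301)):
    o,d=ray(C,uv)
    for x in(516,527,538): 
        q=o+d*(x-o[0])/d[0]; print(uv,x,q.round(1), end=' | ')
    print()
# side: lowest point of near finger in crop (296,282)
for uv in((296,282),(312,284)):
  o,d=ray(S,(150+uv[0]*.3,200+uv[1]*.3))
  for y in(283,287,292):
    q=o+d*(y-o[1])/d[1]; print(uv,y,q.round(1))
E
```

```text
(308.8, 302) 516 [516.  291.5  92.5] | (308.8, 302) 527 [527.  290.9 113.8] | (308.8, 302) 538 [538.  290.3 135.1] | 
(332, 302) 516 [516.  279.9  92.5] | (332, 302) 527 [527.  280.6 113.8] | (332, 302) 538 [538.  281.4 135.1] | 
(292.5, 301) 516 [516.  299.8  91.4] | (292.5, 301) 527 [527.  298.2 112.9] | (292.5, 301) 538 [538.  296.5 134.3] | 
(347, 301) 516 [516.  272.3  91.4] | (347, 301) 527 [527.  273.9 112.8] | (347, 301) 538 [538.  275.6 134.2] | 
(296, 282) 283 [537.8 283.  108.1]
(296, 282) 287 [533.3 287.  113.1]
(296, 282) 292 [527.8 292.  119.5]
(312, 284) 283 [527.3 283.  111.9]
(312, 284) 287 [523.  287.  116.9]
(312, 284) 292 [517.6 292.  123.2]
```

Pads end about 20–25 mm higher than I planned, consistent in both views. I'll open, go lower, and close gently to probe.

Emit:
arm_command(
  steps=[
    [[0.5, 0, 0, 0, 0, 0, 0], [0.5, 0, 0, 0, 0, 0, 0], [0.5, 0, 0, 0.15, 0, 0, 0], [0.5, 0, 0, 0.13, 0, 0, 0], [0.15, 0, 0, 0, 0, 0, 0], [0.15, 0, 0, 0, 0, 0, 0], [0.15, 0, 0, 0, 0, 0, 0], [0.15, 0, 0, 0, 0, 0, 0]],
  ],
  squeeze=20,
)

```text
time_s: 6.28
eef_pos: [527.6, 287.9, 95.2]
ee_rot: [-0.001, 1.0, 0.0, 0.001]
force: [-0.3, 0.2, 4.8]
grip_width: 0.151
grip_force: 6.7
```

```bash
python3 - <<'E'
from h import *
s=sense(); print(s["eef_pos"],s["grip_width"],s["grip_force"],s["force"])
a=capture("side");b=capture("wrist"); f=lambda i:cv2.resize(i[:,:,::-1],(400,500),interpolation=cv2.INTER_CUBIC)
cv2.imwrite("pics/m5.png",np.hstack([f(a[240:340,200:280]),f(b[230:380,260:380])]))
E
```

```text
[527.62352325 287.87891567  95.24071828] 0.15148916273029353 6.72800870728679 [-0.25359063  0.18175225  4.79979445]
```

View pics/m5.png

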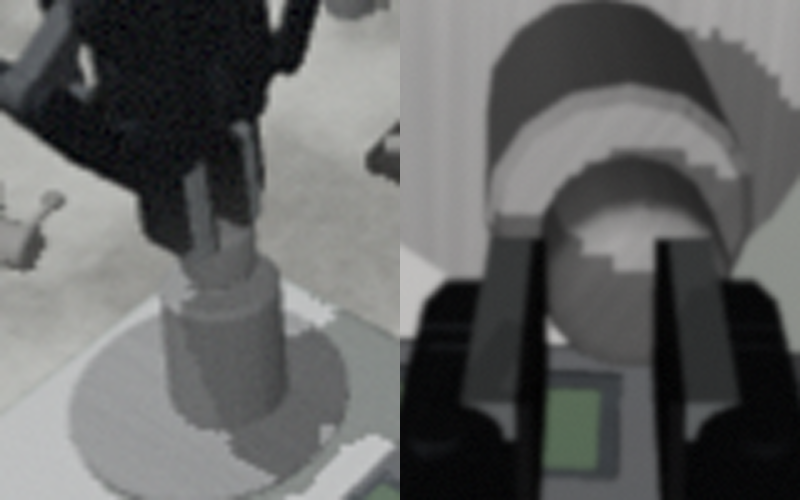

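The weight has been nudged right (knob now at wrist pixel ~332 against fingers at 320). I'll open, rise and look again.

Emit:
arm_command(
  steps=[
    [[0.6, 0, 0, -0.02, 0, 0, 0], [0.6, 0, 0, -0.1, 0, 0, 0], [0.6, 0, 0, -0.3, 0, 0, 0], [0.6, 0, 0, -0.4, 0, 0, 0], [0.6, 0, 0, 0, 0, 0, 0], [0.6, 0, 0, 0, 0, 0, 0]],
  ],
  squeeze=20,
)

```text
time_s: 7.12
eef_pos: [526.8, 287.3, 134.6]
ee_rot: [0.0, 1.0, -0.0, -0.0]
force: [-0.2, -0.4, -0.7]
grip_width: 0.599
grip_force: 0.0
```

```bash
python3 - <<'E'
from h import *
s=sense(); print(s["eef_pos"],s["grip_width"],s["grip_force"],s["force"])
C=cam("wrist");np.save("w6.npy",C[2]); S=cam("side")
a=capture("side");b=capture("wrist"); cv2.imwrite("pics/b6.png",b[:,:,::-1]);cv2.imwrite("pics/a6.png",a[:,:,::-1])
f=lambda i:cv2.resize(i[:,:,::-1],(400,500),interpolation=cv2.INTER_CUBIC)
cv2.imwrite("pics/m6.png",np.hstack([f(a[240:340,200:280]),f(b[200:400,240:400])]))
print(proj(C,[[527.5,287.5,114]]),proj(S,[[527.5,287.5,114]]))
E
```

```text
[526.77535677 287.29484514 134.60861013] 0.599183783672245 0.0 [-0.16996611 -0.38272618 -0.72062878]
[[316.64394539 276.46233849]] [[241.36895125 285.74733967]]
```

View pics/m6.png

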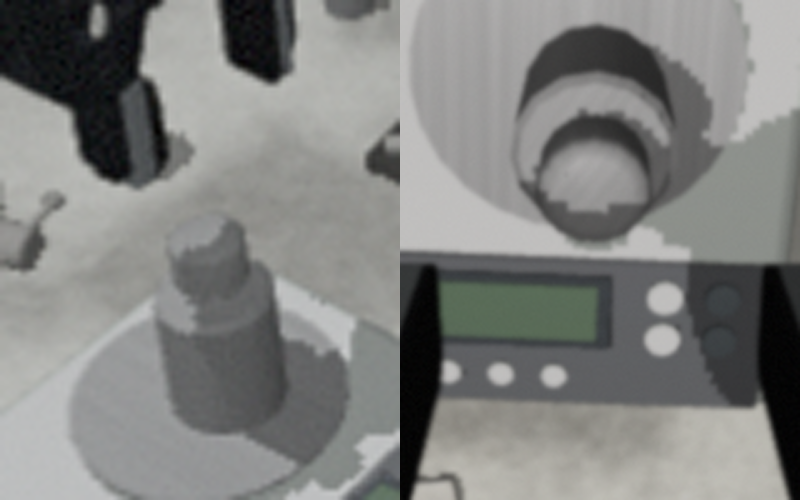

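```bash
python3 - <<'E'
from h import *
S=cam("side");C=cam("wrist")
print("side finger lower corners")
for uv in((105,178),(128,187),(165,170)):
  p=(200+uv[0]*.2,240+uv[1]*.2); o,d=ray(S,p)
  for y in(313,321): print(p,y,(o+d*(y-o[1])/d[1]).round(1))
for uv in((258,88),(290,72)):
  p=(200+uv[0]*.2,240+uv[1]*.2); o,d=ray(S,p)
  for y in(262,254): print(p,y,(o+d*(y-o[1])/d[1]).round(1))
for uv in((438-400,265),(765-400,265)):
  p=(240+uv[0]*.4,200+uv[1]*.4); o,d=ray(C,p)
  for x in(516,527,538): print(p,x,(o+d*(x-o[0])/d[0]).round(1))
E
```

```text
side finger lower corners
(221.0, 275.6) 313 [539.4 313.  146.7]
(221.0, 275.6) 321 [529.8 321.  156.8]
(225.6, 277.4) 313 [530.1 313.  147.6]
(225.6, 277.4) 321 [520.7 321.  157.8]
(233.0, 274.0) 313 [513.3 313.  161.8]
(233.0, 274.0) 321 [504.3 321.  171.6]
(251.6, 257.6) 262 [524.  262.  153.3]
(251.6, 257.6) 254 [532.1 254.  144.6]
(258.0, 254.4) 262 [510.  262.  165.3]
(258.0, 254.4) 254 [517.8 254.  156.8]
(255.2, 306.0) 516 [516.  317.5 123.8]
(255.2, 306.0) 527 [527.  313.8 144.5]
(255.2, 306.0) 538 [538.  310.  165.2]
(386.0, 306.0) 516 [516.  253.3 123.8]
(386.0, 306.0) 527 [527.  257.3 144.5]
(386.0, 306.0) 538 [538.  261.2 165.2]
```

The weight is upright and in its original place. Both side and contact evidence put the tips about 14 mm behind the TCP, not ahead. So I go to TCP z≈83 and check the width on closing.

Emit:
arm_command(
  steps=[
    [[0.6, 0.01, 0, 0.5, 0, 0, 0], [0.6, 0, 0, 0.4, 0, 0, 0], [0.6, 0, 0, 0.13, 0, 0, 0], [0.6, 0, 0, 0, 0, 0, 0], [0.2, 0, 0, 0, 0, 0, 0], [0.2, 0, 0, 0, 0, 0, 0], [0.2, 0, 0, 0, 0, 0, 0], [0.2, 0, 0, 0, 0, 0, 0]],
  ],
  squeeze=20,
)

```text
time_s: 8.22
eef_pos: [527.9, 287.7, 84.3]
ee_rot: [-0.0, 1.0, 0.0, 0.001]
force: [-0.8, 1.5, 5.5]
grip_width: 0.264
grip_force: 19.9
```

```bash
python3 - <<'E'
from h import *
s=sense(); print(s["eef_pos"],s["grip_width"],s["grip_force"],s["force"])
a=capture("side");b=capture("wrist"); f=lambda i:cv2.resize(i[:,:,::-1],(400,500),interpolation=cv2.INTER_CUBIC)
cv2.imwrite("pics/m7.png",np.hstack([f(a[240:340,200:280]),f(b[230:380,260:380])]))
E
```

```text
[527.94354141 287.66724315  84.27071861] 0.26402096070606185 19.882065653800964 [-0.78253463  1.45232324  5.54232701]
```

Gripped at 22 mm on the knob. Test lift.

Emit:
arm_command(
  steps=[
    [[0.2, 0, 0, 0, 0, 0, 0], [0.2, 0, 0, -0.05, 0, 0, 0], [0.2, 0, 0, -0.2, 0, 0, 0], [0.2, 0, 0, -0.3, 0, 0, 0], [0.2, 0, 0, -0.3, 0, 0, 0], [0.2, 0, 0, 0, 0, 0, 0]],
  ],
  squeeze=50,
)

```text
time_s: 9.07
eef_pos: [528.2, 287.6, 127.8]
ee_rot: [-0.0, 1.0, 0.0, 0.001]
force: [0.7, -0.3, -5.7]
grip_width: 0.251
grip_force: 49.3
```

```bash
python3 - <<'E'
from h import *
s=sense(); print(s["eef_pos"],s["grip_width"],s["grip_force"],s["force"])
a=capture("side");b=capture("wrist"); f=lambda i:cv2.resize(i[:,:,::-1],(400,500),interpolation=cv2.INTER_CUBIC)
cv2.imwrite("pics/m8.png",np.hstack([f(a[220:320,200:280]),f(b[180:380,240:400])]))
E
```

```text
[528.24907917 287.59449965 127.75613975] 0.25093833203258276 49.295756220817566 [ 0.72507641 -0.32807882 -5.72336301]
```

View pics/m8.png

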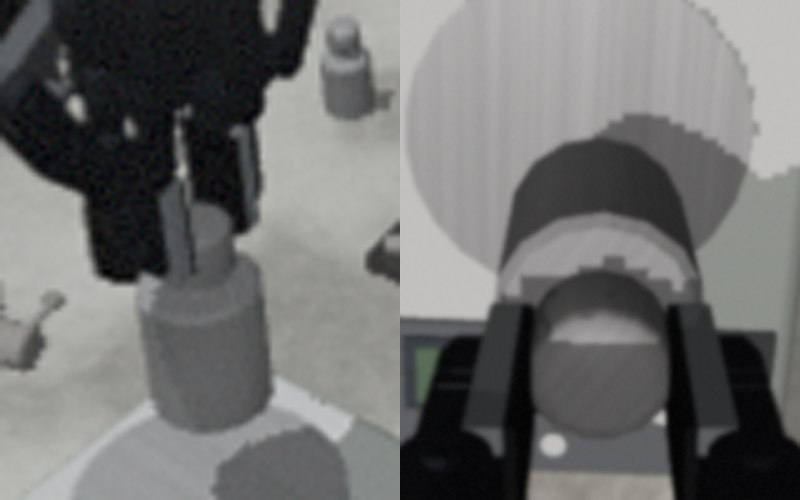

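Held upright, force −5.7 N. Carry it high over the clamp to the big socket.

Emit:
arm_command(
  steps=[
    [[0.2, 0, 0.1, -0.8, 0, 0, 0], [0.2, 0, 0.5, -0.6, 0, 0, 0], [0.2, 0.1, 0.9, 0, 0, 0, 0], [0.2, 0.1, 1, 0, 0, 0, 0], [0.2, 0.1, 1, 0, 0, 0, 0], [0.2, 0.1, 1, 0, 0, 0, 0], [0.2, 0.1, 1, 0, 0, 0, 0], [0.2, 0.1, 1, 0, 0, 0, 0]],
  ],
)

```text
time_s: 10.18
eef_pos: [557.2, -39.2, 195.4]
ee_rot: [-0.0, 1.0, -0.0, -0.001]
force: [-0.2, 0.2, -5.7]
grip_width: 0.248
grip_force: 50.1
```

Emit:
arm_command(
  steps=[
    [[0.2, 0.1, 1, 0, 0, 0, 0], [0.2, 0.1, 1, 0, 0, 0, 0], [0.2, 0.06, 1, 0, 0, 0, 0], [0.2, 0, 1, 0, 0, 0, 0], [0.2, 0, 0.9, 0, 0, 0, 0], [0.2, 0, 0.4, 0, 0, 0, 0], [0.2, 0, 0, 0, 0, 0, 0], [0.2, 0, 0, 0, 0, 0, 0]],
  ],
)

```text
time_s: 11.18
eef_pos: [570.7, -301.4, 195.8]
ee_rot: [-0.0, 1.0, 0.001, -0.0]
force: [0.6, -0.4, -5.7]
grip_width: 0.252
grip_force: 50.2
```

Emit:
arm_command(
  steps=[
    [[0.2, 0, 0, 0.8, 0, 0, 0], [0.2, 0, 0, 0.9, 0, 0, 0], [0.2, 0, 0, 0.7, 0, 0, 0], [0.2, 0, 0, 0.3, 0, 0, 0], [0.2, 0, 0, 0.15, 0, 0, 0], [0.2, 0, 0, 0.04, 0, 0, 0], [0.2, 0, 0, 0, 0, 0, 0]],
  ],
)

```text
time_s: 12.05
eef_pos: [571.0, -302.9, 52.6]
ee_rot: [0.001, 1.0, 0.0, 0.001]
force: [-0.6, 0.5, -5.1]
grip_width: 0.247
grip_force: 50.1
```

Emit:
arm_command(
  steps=[
    [[0.2, 0, 0, 0.05, 0, 0, 0], [0.2, 0, 0, 0.03, 0, 0, 0], [0.2, 0, 0, 0.02, 0, 0, 0], [0.2, 0, 0, 0.02, 0, 0, 0], [0.2, 0, 0, 0, 0, 0, 0]],
  ],
)

```text
time_s: 12.68
eef_pos: [570.9, -302.7, 46.6]
ee_rot: [0.0, 1.0, 0.0, 0.001]
force: [-2.5, 2.6, 5.6]
grip_width: 0.247
grip_force: 51.2
```

Emit:
arm_command(
  steps=[
    [[0.3, 0, 0, 0, 0, 0, 0], [0.45, 0, 0, 0, 0, 0, 0], [0.5, 0, 0, 0, 0, 0, 0], [0.5, 0, 0, -0.3, 0, 0, 0], [0.5, 0, 0, -0.6, 0, 0, 0], [0.5, 0, 0, -0.9, 0, 0, 0], [0.5, 0, 0, -0.2, 0, 0, 0]],
  ],
  squeeze=30,
)

```text
time_s: 13.55
eef_pos: [571.6, -303.5, 149.9]
ee_rot: [0.002, 1.0, 0.0, 0.003]
force: [0.7, 0.4, -0.3]
grip_width: 0.498
grip_force: 0.0
```

Emit:
arm_command(
  steps=[
    [[0.5, -0.4, -0.95, 0, 0, 0, 0], [0.5, -0.4, -0.95, 0, 0, 0, 0], [0.5, -0.4, -0.95, 0, 0, 0, 0], [0.5, -0.4, -0.95, 0, 0, 0, 0], [0.5, -0.4, -0.95, 0, 0, 0, 0], [0.5, -0.4, -0.95, 0, 0, 0, 0], [0.5, -0.36, -0.99, 0, 0, 0, 0], [0.5, 0, 0, 0, 0, 0, 0]],
  ],
)

```text
time_s: 14.55
eef_pos: [431.3, 34.2, 145.7]
ee_rot: [-0.0, 1.0, 0.002, -0.0]
force: [0.9, -1.2, 0.1]
grip_width: 0.496
grip_force: 0.0
```

```bash
python3 - <<'E'
from h import *
s=sense(); print(s["eef_pos"],s["grip_width"],s["force"])
C=cam("wrist");T=cam("top"); b=capture("wrist"); cv2.imwrite("pics/b9.png",b[:,:,::-1]); t=capture("top"); cv2.imwrite("pics/t9.png",t[:,:,::-1])
p=proj(C,[[433,32,52]])[0]; print(p)
f=lambda i:cv2.resize(i[:,:,::-1],(400,500),interpolation=cv2.INTER_CUBIC)
x,y=int(p[0]),int(p[1]); print(x-60,y-75); cv2.imwrite("pics/m9.png",np.hstack([f(b[y-75:y+75,x-60:x+60]),f(t[220:320,410:490])]))
E
```

```text
[431.27114287  34.22335395 145.71236857] 0.49562125846823896 [ 0.85283452 -1.2272528   0.07156042]
[321.0223238  231.71775128]
261 156
```

View pics/m9.png

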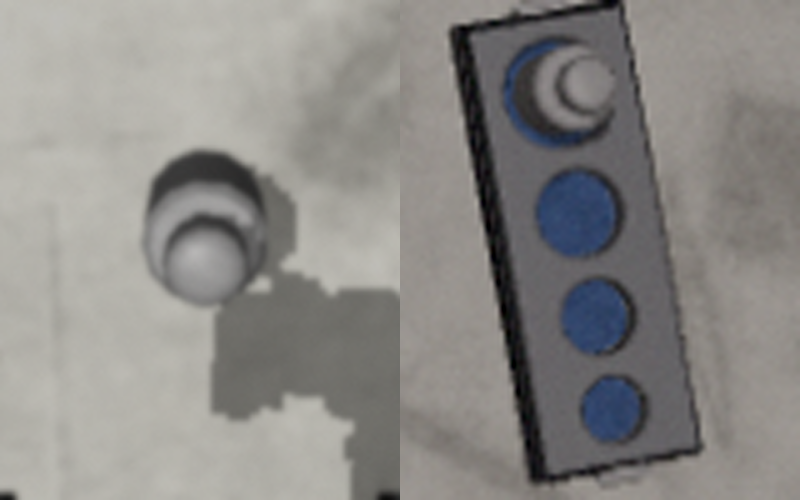

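The 500 sits upright in the big socket (crop (585,82)). 200 knob at wrist pixel (322.5,235), 1.5 px and 3 px from prediction. Descend on it.

Emit:
arm_command(
  steps=[
    [[0.5, 0, 0.06, 0.3, 0, 0, 0], [0.45, 0, 0, 0.7, 0, 0, 0], [0.45, 0, 0, 0.7, 0, 0, 0], [0.45, 0, 0, 0.45, 0, 0, 0], [0.45, 0, 0, 0.18, 0, 0, 0], [0.45, 0, 0, 0, 0, 0, 0]],
  ],
  squeeze=25,
)

```text
time_s: 15.4
eef_pos: [432.7, 28.3, 29.0]
ee_rot: [-0.0, 1.0, -0.001, -0.0]
force: [-0.0, -0.0, -0.5]
grip_width: 0.449
grip_force: 0.0
```

Emit:
arm_command(
  steps=[
    [[0.12, 0, 0, 0, 0, 0, 0], [0.12, 0, 0, 0, 0, 0, 0], [0.12, 0, 0, 0, 0, 0, 0], [0.12, 0, 0, 0, 0, 0, 0]],
  ],
)

```text
time_s: 15.9
eef_pos: [433.2, 28.8, 29.7]
ee_rot: [0.0, 1.0, 0.0, 0.001]
force: [-0.2, 1.2, 5.9]
grip_width: 0.177
grip_force: 24.8
```

Emit:
arm_command(
  steps=[
    [[0.1, 0, 0, 0, 0, 0, 0], [0.1, 0, 0, -0.05, 0, 0, 0], [0.1, 0, 0, -0.3, 0, 0, 0], [0.1, 0, 0, -0.6, 0, 0, 0], [0.1, 0, 0, -0.8, 0, 0, 0], [0.1, 0, 0, -0.4, 0, 0, 0], [0.1, 0, 0, 0, 0, 0, 0]],
  ],
  squeeze=45,
)

```text
time_s: 16.77
eef_pos: [432.9, 28.8, 137.2]
ee_rot: [0.0, 1.0, 0.0, 0.001]
force: [-0.2, -0.4, -2.5]
grip_width: 0.162
grip_force: 43.9
```

Emit:
arm_command(
  steps=[
    [[0.1, 0.2, 0.9, 0, 0, 0, 0], [0.1, 0.25, 1, 0, 0, 0, 0], [0.1, 0.25, 1, 0, 0, 0, 0], [0.1, 0.25, 1, 0, 0, 0, 0], [0.1, 0.25, 1, 0, 0, 0, 0], [0.1, 0.25, 1, 0, 0, 0, 0], [0.1, 0.22, 0.85, 0, 0, 0, 0], [0.1, 0, 0, 0, 0, 0, 0]],
  ],
)

```text
time_s: 17.77
eef_pos: [515.3, -310.7, 133.9]
ee_rot: [-0.001, 1.0, -0.001, -0.001]
force: [0.9, 0.6, -2.6]
grip_width: 0.161
grip_force: 44.2
```

```bash
python3 - <<'E'
from h import *
s=sense(); print(s["eef_pos"],s["grip_width"],s["force"])
b=capture("wrist")[:,:,::-1]; cv2.imwrite("pics/m10.png",cv2.resize(b[100:400,160:480],(640,600)))
E
```

```text
[ 515.32427683 -310.74981347  133.8761283 ] 0.16135259316729217 [ 0.93802352  0.57079771 -2.62557531]
```

View pics/m10.png

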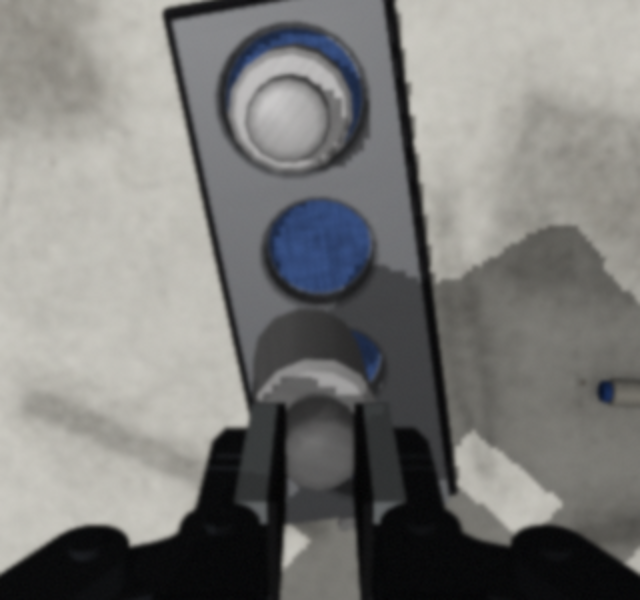

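Weight held upright over the case; 200 socket rim centre at wrist pixel (319.5,225).

```bash
python3 - <<'E'
from h import *
C=cam("wrist"); print(onz(C,(319.5,225),22),onz(C,(160+293/2,100+99/2),22), "500 knob",onz(C,(160+288/2,100+117/2),76),"held body low edge",[onz(C,(160+309/2,100+312/2),z).round(1) for z in(104,)])
E
```

```text
[ 516.08747329 -309.96256048   22.        ] [ 569.74651923 -301.12902321   22.        ] 500 knob [ 570.17213251 -301.57760766   76.        ] held body low edge [array([ 523.3, -307.6,  104. ])]
```

```bash
python3 - <<'E'
from h import *
C=cam("wrist"); b=104.2
p=np.array([515.3,-310.7])
for dx in(0,-3,-6):
  print(dx,[((proj(C,[[p[0]+dx+o,p[1],b+z]])[0]-(160,100))*2).round(0).tolist() for o,z in((0,52),(9,52),(-9,52),(14,35),(14,0))])
E
```

```text
0 [[321.0, 441.0], [321.0, 401.0], [321.0, 480.0], [321.0, 344.0], [321.0, 291.0]]
-3 [[321.0, 454.0], [321.0, 415.0], [321.0, 492.0], [321.0, 357.0], [321.0, 302.0]]
-6 [[321.0, 467.0], [321.0, 428.0], [321.0, 504.0], [321.0, 370.0], [321.0, 312.0]]
```

Emit:
arm_command(
  steps=[
    [[0.1, 0.11, 0.03, 0.3, 0, 0, 0], [0.1, 0, 0, 0.6, 0, 0, 0], [0.1, 0, 0, 0.5, 0, 0, 0], [0.1, 0, 0, 0.25, 0, 0, 0], [0.1, 0, 0, 0.1, 0, 0, 0], [0.1, 0, 0, 0.04, 0, 0, 0], [0.1, 0, 0, 0, 0, 0, 0]],
  ],
)

```text
time_s: 18.7
eef_pos: [521.8, -310.3, 47.6]
ee_rot: [0.0, 1.0, 0.0, 0.0]
force: [0.1, 0.2, -2.2]
grip_width: 0.157
grip_force: 44.2
```

Emit:
arm_command(
  steps=[
    [[0.1, 0, 0, 0.04, 0, 0, 0], [0.1, 0, 0, 0.03, 0, 0, 0], [0.1, 0, 0, 0.03, 0, 0, 0], [0.1, 0, 0, 0, 0, 0, 0]],
  ],
)

```text
time_s: 19.2
eef_pos: [521.5, -310.1, 41.9]
ee_rot: [-0.0, 1.0, 0.0, -0.0]
force: [0.2, -1.0, -2.1]
grip_width: 0.156
grip_force: 44.2
```

Still free at 41.9. Continue to the floor (expected about 37.7, a little higher if tilted).

Emit:
arm_command(
  steps=[
    [[0.1, 0, 0, 0.03, 0, 0, 0], [0.1, 0, 0, 0.03, 0, 0, 0], [0.1, 0, 0, 0.02, 0, 0, 0], [0.1, 0, 0, 0, 0, 0, 0]],
  ],
)

```text
time_s: 19.7
eef_pos: [521.6, -310.2, 38.2]
ee_rot: [0.0, 1.0, -0.0, 0.0]
force: [0.3, 0.1, -0.7]
grip_width: 0.16
grip_force: 44.5
```

Emit:
arm_command(
  steps=[
    [[0.1, 0, 0, 0.025, 0, 0, 0], [0.2, 0, 0, 0, 0, 0, 0], [0.35, 0, 0, 0, 0, 0, 0], [0.45, 0, 0, 0, 0, 0, 0], [0.45, 0, 0, -0.3, 0, 0, 0], [0.45, 0, 0, -0.7, 0, 0, 0], [0.45, 0, 0, -0.9, 0, 0, 0], [0.45, 0, 0, -0.3, 0, 0, 0]],
  ],
  squeeze=25,
)

```text
time_s: 20.7
eef_pos: [522.4, -310.9, 150.6]
ee_rot: [0.002, 1.0, 0.0, 0.002]
force: [-1.5, -0.2, -1.4]
grip_width: 0.45
grip_force: 0.0
```

Emit:
arm_command(
  steps=[
    [[0.45, 0.38, -0.91, 0, 0, 0, 0], [0.45, 0.38, -0.91, 0, 0, 0, 0], [0.45, 0.38, -0.91, 0, 0, 0, 0], [0.45, 0.38, -0.91, 0, 0, 0, 0], [0.45, 0.38, -0.91, 0, 0, 0, 0], [0.45, 0.38, -0.91, 0, 0, 0, 0], [0.45, 0.38, -0.91, 0, 0, 0, 0], [0.45, 0.38, -0.88, 0, 0, 0, 0]],
  ],
)

```text
time_s: 21.7
eef_pos: [673.7, 54.0, 146.6]
ee_rot: [-0.0, 1.0, 0.0, -0.0]
force: [-0.5, 0.2, -0.2]
grip_width: 0.452
grip_force: 0.0
```

Emit:
arm_command(
  steps=[
    [[0.45, 0, 0, 0, 0, 0, 0]],
  ],
)

```text
time_s: 21.82
eef_pos: [673.7, 55.5, 146.1]
ee_rot: [-0.0, 1.0, 0.002, -0.0]
force: [0.1, -0.0, -0.1]
grip_width: 0.452
grip_force: 0.0
```

```bash
cat > blob.py <<'E'
from h import *
# steel weight blob near predicted place: knob-top centre from the wrist picture, numerically
def look(x,y,h,r,tag):
    s=sense(); print(s["eef_pos"].round(1),round(s["grip_width"],3),s["force"].round(1))
    C=cam("wrist"); b=capture("wrist")[:,:,::-1].copy(); cv2.imwrite(f"pics/{tag}.png",b)
    p=proj(C,[[x,y,h]])[0]; k=np.linalg.norm(C[2][:3,3]-[x,y,h]); rp=r*C[0][0,0]/k
    g=cv2.cvtColor(b,cv2.COLOR_BGR2GRAY); x0,y0=(p-45).astype(int); x0=max(x0,0);y0=max(y0,0)
    c=cv2.resize(g[y0:y0+90,x0:x0+90],None,fx=4,fy=4,interpolation=cv2.INTER_CUBIC)
    print("pred",p.round(1),"r px",rp.round(1))
    H=cv2.HoughCircles(cv2.GaussianBlur(c,(7,7),0),cv2.HOUGH_GRADIENT,1,12,param1=80,param2=12,minRadius=int(3.2*rp),maxRadius=int(4.8*rp))
    if H is not None:
        for q in H[0][:5]:
            u=np.array([x0,y0])+(q[:2]+.5)/4-.5; print(u.round(1),(q[2]/4).round(1),onz(C,u,h).round(1))
E
python3 -c "
from blob import *
look(674.5,52.8,43,7.5,'b11')"
```

```text
[673.7  55.5 146.1] 0.452 [ 0.1 -0.  -0.1]
pred [321.7 228.9] r px 10.7
[323.2 228.2] 10.6 [675.   51.7  43. ]
[319.  213.2] 8.7 [685.8  54.8  43. ]
```

Emit:
arm_command(
  steps=[
    [[0.4, 0, 0, 0.5, 0, 0, 0], [0.4, 0, 0, 0.8, 0, 0, 0], [0.4, 0, 0, 0.38, 0, 0, 0], [0.4, 0, 0, 0, 0, 0, 0], [0.4, 0, 0, 0, 0, 0, 0]],
  ],
)

```text
time_s: 22.5
eef_pos: [674.3, 52.0, 64.5]
ee_rot: [0.0, 1.0, -0.0, 0.001]
force: [0.3, 0.4, 0.6]
grip_width: 0.398
grip_force: 0.0
```

Emit:
arm_command(
  steps=[
    [[0.4, 0.01, 0, 0.5, 0, 0, 0], [0.4, 0, 0, 0.32, 0, 0, 0], [0.4, 0, 0, 0, 0, 0, 0], [0.08, 0, 0, 0, 0, 0, 0], [0.08, 0, 0, 0, 0, 0, 0], [0.08, 0, 0, 0, 0, 0, 0], [0.08, 0, 0, 0, 0, 0, 0]],
  ],
  squeeze=25,
)

```text
time_s: 23.38
eef_pos: [675.1, 52.3, 23.8]
ee_rot: [0.0, 1.0, 0.0, 0.002]
force: [-0.7, 0.8, 6.8]
grip_width: 0.078
grip_force: 6.9
```

Too high: it pinched the knob's top. The tips really lie about 20 mm behind the TCP. I'll open, rise, recheck and go deeper.

Emit:
arm_command(
  steps=[
    [[0.4, 0, 0, -0.03, 0, 0, 0], [0.4, 0, 0, -0.2, 0, 0, 0], [0.4, 0, 0, -0.6, 0, 0, 0], [0.4, 0, 0, -0.6, 0, 0, 0], [0.4, 0, 0, 0, 0, 0, 0], [0.4, 0, 0, 0, 0, 0, 0]],
  ],
)

```text
time_s: 24.12
eef_pos: [673.6, 52.4, 92.6]
ee_rot: [-0.0, 1.0, -0.0, -0.001]
force: [-0.6, -0.8, 0.3]
grip_width: 0.398
grip_force: 0.0
```

```bash
python3 -c "
from blob import *
look(675,51.7,43,7.5,'b12')"
```

```text
[673.6  52.4  92.6] 0.398 [-0.6 -0.8  0.3]
pred [318.6 255. ] r px 13.1
[319.8 255.8] 14.8 [674.5  51.   43. ]
[318.  253.2] 12.0 [676.  52.  43.]
[319.  233.2] 13.1 [688.   51.5  43. ]
```

Emit:
arm_command(
  steps=[
    [[0.4, 0.02, 0, 0.5, 0, 0, 0], [0.4, 0, 0, 0.6, 0, 0, 0], [0.4, 0, 0, 0.4, 0, 0, 0], [0.4, 0, 0, 0.1, 0, 0, 0], [0.4, 0, 0, 0, 0, 0, 0]],
  ],
)

```text
time_s: 24.8
eef_pos: [675.3, 52.4, 13.6]
ee_rot: [0.0, 1.0, -0.0, 0.0]
force: [-0.1, 0.0, 0.2]
grip_width: 0.406
grip_force: 0.0
```

Emit:
arm_command(
  steps=[
    [[0.07, 0, 0, 0, 0, 0, 0], [0.07, 0, 0, 0, 0, 0, 0], [0.07, 0, 0, 0, 0, 0, 0], [0.07, 0, 0, 0, 0, 0, 0]],
  ],
  squeeze=25,
)

```text
time_s: 25.3
eef_pos: [675.7, 52.4, 14.3]
ee_rot: [0.0, 1.0, 0.0, 0.001]
force: [0.2, 1.3, 5.8]
grip_width: 0.154
grip_force: 24.7
```

Emit:
arm_command(
  steps=[
    [[0.07, 0, 0, 0, 0, 0, 0], [0.07, 0, 0, -0.05, 0, 0, 0], [0.07, 0, 0, -0.3, 0, 0, 0], [0.07, 0, 0, -0.7, 0, 0, 0], [0.07, 0, 0, -0.9, 0, 0, 0], [0.07, 0, 0, -0.6, 0, 0, 0], [0.07, 0, 0, 0, 0, 0, 0]],
  ],
  squeeze=40,
)

```text
time_s: 26.18
eef_pos: [676.0, 52.3, 143.9]
ee_rot: [0.0, 1.0, 0.0, 0.003]
force: [0.7, -0.2, -2.1]
grip_width: 0.147
grip_force: 39.0
```

Emit:
arm_command(
  steps=[
    [[0.07, -0.51, 0.92, 0, 0, 0, 0], [0.07, -0.52, 0.93, 0, 0, 0, 0], [0.07, -0.52, 0.93, 0, 0, 0, 0], [0.07, -0.52, 0.93, 0, 0, 0, 0], [0.07, -0.52, 0.93, 0, 0, 0, 0], [0.07, -0.52, 0.93, 0, 0, 0, 0], [0.07, -0.51, 0.92, 0, 0, 0, 0], [0.07, -0.5, 0.92, 0, 0, 0, 0]],
  ],
)

```text
time_s: 27.18
eef_pos: [467.5, -319.0, 139.6]
ee_rot: [-0.001, 1.0, -0.0, -0.001]
force: [-0.0, -1.1, -0.9]
grip_width: 0.146
grip_force: 39.0
```

Emit:
arm_command(
  steps=[
    [[0.07, 0, 0, 0.4, 0, 0, 0], [0.07, 0, 0, 0.6, 0, 0, 0], [0.07, 0, 0, 0.4, 0, 0, 0], [0.07, 0, 0, 0, 0, 0, 0], [0.07, 0, 0, 0, 0, 0, 0]],
  ],
)

```text
time_s: 27.8
eef_pos: [469.1, -318.2, 71.2]
ee_rot: [0.0, 1.0, 0.0, 0.0]
force: [-0.3, -0.2, -0.9]
grip_width: 0.148
grip_force: 39.1
```

```bash
python3 - <<'E'
from h import *
s=sense(); print(s["eef_pos"].round(1),s["force"].round(1))
C=cam("wrist"); b=capture("wrist")[:,:,::-1].copy(); cv2.imwrite("pics/b13.png",b)
# body bottom rim far edge + predicted
base=s["eef_pos"]-[0,0,14.3]
print("pred far base edge",proj(C,[base+[11,0,0],base+[11,0,28],base+[7.5,0,43],[470,-318,22],[470+17,-318,22]]).round(0).tolist())
t=capture("top")[:,:,::-1]
f=lambda i:cv2.resize(i,(400,500),interpolation=cv2.INTER_CUBIC)
cv2.imwrite("pics/m13.png",np.hstack([f(b[180:380,240:400]),f(t[220:320,410:490])]))
E
```

```text
[ 469.1 -318.2   71.2] [-0.3 -0.2 -0.9]
pred far base edge [[317.0, 262.0], [317.0, 287.0], [316.0, 312.0], [317.0, 256.0], [317.0, 228.0]]
```

Emit:
arm_command(
  steps=[
    [[0.07, 0.015, 0, 0.4, 0, 0, 0], [0.07, 0, 0, 0.3, 0, 0, 0], [0.07, 0, 0, 0.1, 0, 0, 0], [0.07, 0, 0, 0.05, 0, 0, 0], [0.07, 0, 0, 0, 0, 0, 0], [0.07, 0, 0, 0, 0, 0, 0]],
  ],
)

```text
time_s: 28.65
eef_pos: [469.9, -318.3, 28.7]
ee_rot: [0.0, 1.0, 0.0, 0.0]
force: [0.6, 0.7, -1.4]
grip_width: 0.148
grip_force: 39.1
```

Emit:
arm_command(
  steps=[
    [[0.07, 0, 0, 0.03, 0, 0, 0], [0.07, 0, 0, 0.03, 0, 0, 0], [0.07, 0, 0, 0.03, 0, 0, 0], [0.07, 0, 0, 0, 0, 0, 0]],
  ],
)

```text
time_s: 29.15
eef_pos: [469.7, -318.1, 23.6]
ee_rot: [-0.0, 1.0, -0.0, -0.0]
force: [-0.1, 0.3, -1.9]
grip_width: 0.145
grip_force: 39.1
```

Emit:
arm_command(
  steps=[
    [[0.07, 0, 0, 0.02, 0, 0, 0], [0.07, 0, 0, 0.02, 0, 0, 0], [0.07, 0, 0, 0, 0, 0, 0]],
  ],
)

```text
time_s: 29.52
eef_pos: [470.1, -318.2, 22.4]
ee_rot: [0.0, 1.0, 0.0, 0.0]
force: [-0.9, 1.7, 4.6]
grip_width: 0.144
grip_force: 39.7
```

Emit:
arm_command(
  steps=[
    [[0.2, 0, 0, 0, 0, 0, 0], [0.35, 0, 0, 0, 0, 0, 0], [0.35, 0, 0, 0, 0, 0, 0], [0.35, 0, 0, -0.3, 0, 0, 0], [0.35, 0, 0, -0.8, 0, 0, 0], [0.35, 0, 0, -0.8, 0, 0, 0], [0.35, 0, 0, -0.2, 0, 0, 0]],
  ],
  squeeze=25,
)

```text
time_s: 30.4
eef_pos: [470.6, -319.0, 130.3]
ee_rot: [0.002, 1.0, 0.0, 0.002]
force: [-0.7, -0.2, -0.1]
grip_width: 0.35
grip_force: 0.0
```

Emit:
arm_command(
  steps=[
    [[0.4, 0.4, -0.8, 0, 0, 0, 0], [0.4, 0.4, -0.8, 0, 0, 0, 0], [0.4, 0.4, -0.8, 0, 0, 0, 0], [0.4, 0.4, -0.8, 0, 0, 0, 0], [0.4, 0.4, -0.8, 0, 0, 0, 0], [0.4, 0.37, -0.76, 0, 0, 0, 0], [0.4, 0, 0, 0, 0, 0, 0], [0.4, 0, 0, 0, 0, 0, 0]],
  ],
)

```text
time_s: 31.4
eef_pos: [587.9, -80.5, 126.5]
ee_rot: [0.0, 1.0, -0.0, -0.0]
force: [-0.6, 0.0, 1.2]
grip_width: 0.406
grip_force: 0.0
```

```bash
python3 -c "
from blob import *
look(588.8,-80.2,35,6.5,'b14')"
```

```text
[587.9 -80.5 126.5] 0.406 [-0.6  0.   1.2]
pred [317.2 233.7] r px 9.6
[319.8 234.8] 10.4 [588.1 -81.9  35. ]
[318.5 222.8] 10.5 [596.5 -81.1  35. ]
[317.2 233. ] 9.6 [589.3 -80.3  35. ]
```

Emit:
arm_command(
  steps=[
    [[0.4, 0.01, 0.01, 0.5, 0, 0, 0], [0.35, 0, 0, 0.8, 0, 0, 0], [0.35, 0, 0, 0.7, 0, 0, 0], [0.35, 0, 0, 0.32, 0, 0, 0], [0.35, 0, 0, 0.08, 0, 0, 0], [0.35, 0, 0, 0, 0, 0, 0], [0.35, 0, 0, 0, 0, 0, 0]],
  ],
)

```text
time_s: 32.33
eef_pos: [589.4, -80.9, 7.9]
ee_rot: [0.0, 1.0, -0.0, 0.001]
force: [2.0, 0.2, 0.8]
grip_width: 0.351
grip_force: 0.0
```

Emit:
arm_command(
  steps=[
    [[0.05, 0, 0, 0, 0, 0, 0], [0.05, 0, 0, 0, 0, 0, 0], [0.05, 0, 0, 0, 0, 0, 0], [0.05, 0, 0, 0, 0, 0, 0]],
  ],
  squeeze=25,
)

```text
time_s: 32.83
eef_pos: [589.2, -80.7, 7.4]
ee_rot: [0.0, 1.0, 0.0, 0.001]
force: [-0.6, 0.9, 5.4]
grip_width: 0.125
grip_force: 24.5
```

Gripped at 10.6 mm (13 mm knob, same offset as before). Lift and carry to the smallest socket.

Emit:
arm_command(
  steps=[
    [[0.05, 0, 0, 0, 0, 0, 0], [0.05, 0, 0, -0.05, 0, 0, 0], [0.05, 0, 0, -0.4, 0, 0, 0], [0.05, 0, 0, -0.8, 0, 0, 0], [0.05, 0, 0, -0.9, 0, 0, 0], [0.05, 0, 0, -0.3, 0, 0, 0], [0.05, 0, 0, 0, 0, 0, 0]],
  ],
  squeeze=35,
)

```text
time_s: 33.7
eef_pos: [588.7, -80.6, 129.1]
ee_rot: [0.0, 1.0, -0.0, 0.0]
force: [0.2, 0.4, -1.6]
grip_width: 0.124
grip_force: 34.1
```

Emit:
arm_command(
  steps=[
    [[0.05, -0.53, 0.81, 0, 0, 0, 0], [0.05, -0.53, 0.81, 0, 0, 0, 0], [0.05, -0.53, 0.82, 0, 0, 0, 0], [0.05, -0.54, 0.82, 0, 0, 0, 0], [0.05, -0.54, 0.82, 0, 0, 0, 0], [0.05, -0.54, 0.81, 0, 0, 0, 0], [0.05, 0, 0, 0.6, 0, 0, 0], [0.05, 0, 0, 0.6, 0, 0, 0]],
  ],
)

```text
time_s: 34.7
eef_pos: [427.1, -324.8, 66.5]
ee_rot: [-0.001, 1.0, -0.001, -0.001]
force: [0.4, -0.4, -1.2]
grip_width: 0.12
grip_force: 34.2
```

Emit:
arm_command(
  steps=[
    [[0.05, 0, 0, 0.3, 0, 0, 0], [0.05, 0, 0, 0, 0, 0, 0], [0.05, 0, 0, 0, 0, 0, 0]],
  ],
)

```text
time_s: 35.08
eef_pos: [428.7, -325.4, 54.9]
ee_rot: [0.0, 1.0, 0.0, 0.0]
force: [0.4, -0.3, -0.2]
grip_width: 0.122
grip_force: 34.2
```

Emit:
arm_command(
  steps=[
    [[0.05, 0, 0, 0.4, 0, 0, 0], [0.05, 0, 0, 0.2, 0, 0, 0], [0.05, 0, 0, 0.06, 0, 0, 0], [0.05, 0, 0, 0, 0, 0, 0], [0.05, 0, 0, 0.03, 0, 0, 0], [0.05, 0, 0, 0.03, 0, 0, 0], [0.05, 0, 0, 0, 0, 0, 0]],
  ],
)

```text
time_s: 35.95
eef_pos: [428.2, -325.1, 18.2]
ee_rot: [-0.0, 1.0, 0.0, -0.0]
force: [-0.2, 0.6, -0.3]
grip_width: 0.123
grip_force: 34.2
```

Emit:
arm_command(
  steps=[
    [[0.05, 0, 0, 0.025, 0, 0, 0], [0.05, 0, 0, 0.02, 0, 0, 0], [0.05, 0, 0, 0.02, 0, 0, 0], [0.05, 0, 0, 0, 0, 0, 0]],
  ],
)

```text
time_s: 36.45
eef_pos: [428.5, -325.2, 15.5]
ee_rot: [0.0, 1.0, -0.0, 0.0]
force: [-0.4, 0.9, 4.8]
grip_width: 0.126
grip_force: 34.7
```

On the floor. Release, rise and look at the whole row from above.

Emit:
arm_command(
  steps=[
    [[0.2, 0, 0, 0, 0, 0, 0], [0.35, 0, 0, 0, 0, 0, 0], [0.35, 0, 0, 0, 0, 0, 0], [0.35, 0, 0, -0.3, 0, 0, 0], [0.35, 0, 0, -0.8, 0, 0, 0], [0.35, 0.3, 0, -0.9, 0, 0, 0], [0.35, 0.6, 0, -0.8, 0, 0, 0], [0.35, 0.6, 0, -0.6, 0, 0, 0]],
  ],
)

```text
time_s: 37.45
eef_pos: [504.2, -325.2, 188.4]
ee_rot: [0.001, 1.0, -0.0, 0.001]
force: [-0.1, -0.7, 0.3]
grip_width: 0.352
grip_force: 0.0
```

Emit:
arm_command(
  steps=[
    [[0.35, 0.5, 0, -0.5, 0, 0, 0], [0.35, 0, 0, 0, 0, 0, 0], [0.35, 0, 0, 0, 0, 0, 0]],
  ],
)

```text
time_s: 37.83
eef_pos: [527.4, -324.9, 209.4]
ee_rot: [-0.0, 1.0, -0.0, -0.001]
force: [-0.2, -0.0, 0.4]
grip_width: 0.349
grip_force: 0.0
```

```bash
python3 - <<'E'
from h import *
s=sense(); print(s["eef_pos"].round(1))
C=cam("wrist");S=cam("side"); b=capture("wrist")[:,:,::-1].copy(); a=capture("side")[:,:,::-1]; t=capture("top")[:,:,::-1]
for i,(x,y,h) in enumerate(((571,-302,76),(516.5,-310.5,60),(470,-318,51),(428.3,-325,43))): print("pred knob (mosaic left)",((proj(C,[[x,y,h]])[0]-(225,110))*2.5).round(0))
f=lambda i,w,h:cv2.resize(i,(w,h),interpolation=cv2.INTER_CUBIC)
cv2.imwrite("pics/fin.png",np.hstack([f(b[110:350,225:385],400,600),np.vstack([f(a[150:225,350:450],400,300),f(t[150:330,210:450],400,300)])]))
E
```

```text
[ 527.4 -324.9  209.4]
pred knob (mosaic left) [156. 130.]
pred knob (mosaic left) [189. 290.]
pred knob (mosaic left) [214. 410.]
pred knob (mosaic left) [233. 504.]
```

View pics/fin.png

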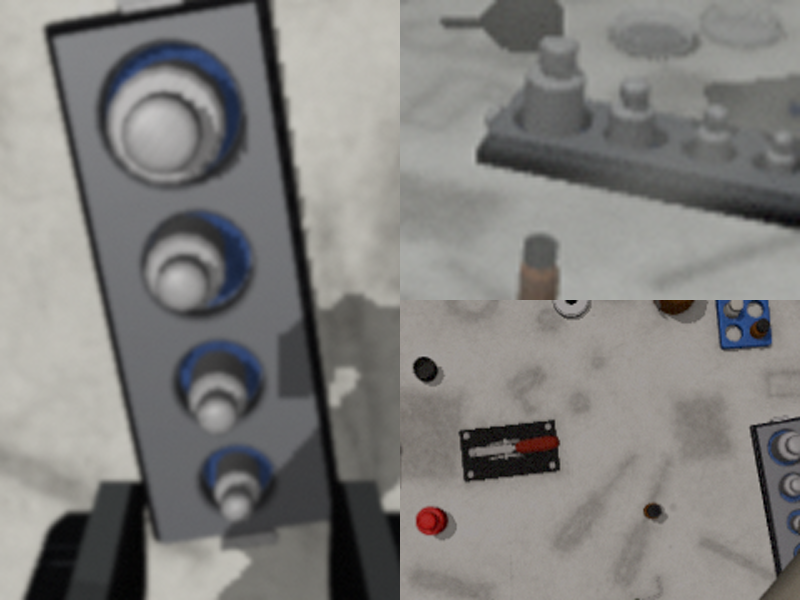

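All four stand upright in their sockets, with knobs at (160,130), (183,285), (214,410) and (236,503), matching the fully seated predictions. The vial and lens tube have not moved, and the gripper is clear.

```bash
python3 -c "
from rig import *
print(finish_job())"
```

```text
the job is handed in; nothing more can be done
None
```

All four weights stand upright in their own sockets, largest to smallest, with the vial and lens tube untouched, and the job was handed in at about 38 s; the first closes on the 500 and the 100 were too high, tipping the 500 briefly before it settled back in place.

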